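# Find the hidden release in the heating bath's ledge and hold its cover ajar

### The arm

A 6-joint arm with a two-finger parallel gripper is mounted at the origin on the work surface. World frame = base frame: x ahead of the robot, y to its left, z up, the work surface at z = 0. Lengths are in m, angles in degrees, forces in N, time in s.
With the tool pointing down it reaches from about 0.375 to 0.9 m from the base axis. Payload 3.1 kg.
Tool frame: the origin (TCP) lies at the very end of the fingers, on their centre line; the grasp point (between the pads) lies 19 mm behind it; z points along the fingers, y is the line along which they close (so a half turn about z gives the same grasp; the last joint's range is limited). The gripper opens to 87 mm and grips with 3 to 60 N. Pads are 19 mm wide; open, the fingers measure 117 mm over their backs; the gripper's body (75 mm by 190 mm) begins 51 mm behind the grasp point.
Start: joints at [-10.227, 30.224, 82.088, -0, 67.689, -10.227], TCP at [0.625, 0, 0.223] pointing down, gripper open.
Joint ranges: [-176.69, 176.69], [-43.24, 126.21], [12.49, 139.97], [-82, 262], [0, 151.66], [-163.58, 163.58]. Speed limits (degrees/s): [159.86, 159.86, 180, 180, 180, 180].

### API

Orientations are given as a 3x3 rotation matrix whose columns are the frame's x, y, z axes.
In Python, from rig import bot, imaging gives the robot as it stands.
- The arm moves only by the tool drive_tool, never from a script. Its argument "deltas" is text: rows parted by semicolons, each of 5 numbers parted by spaces: the finger opening in mm, from 0 to 87, then the shift along the world's x, y, z in mm, then the turn about the world's z in rad. In form: jaw dx dy dz twist; .... A call has 1 to 12 rows; each row is the pose to reach, as a shift and turn from the pose commanded when the call began; what a row does not reach only later rows make up. A row lasts 1/10 s, in which the tool goes at most 50 mm and 8.59 degrees, less where a joint would pass 70% of its speed; a pose out of reach is approached as far as the arm can. A call with a gripper value outside its range is refused whole. The fingers move at their own pace and stop on an object; the grip force is fixed at half the most. Time passes only in rows, so rows that repeat a pose let the fingers close. It gives the time, the measured TCP pose, the force, the opening and the grip force at its end, in the units of the state.
- bot.read_state(): the state, without advancing time (a new reading comes with each control period).
- imaging.capture(name): name is "scene" or "side" or "wrist"; returns the picture (480x640x3 uint8, red, green, blue); there is no depth.
- imaging.camera_model(name): a dict with "fx", "fy", "cx", "cy" (pixels), "T" (4x4, takes a point from camera to world coordinates). Camera axes: x right, y down, z forward; pixel columns grow to the right and rows downward; lengths in m; the calibration is good to about 2 mm. A picture is of the moment at which its call begins: read the wrist's pose just before it. camera_model takes no time and is no camera call; for the wrist camera it gives the pose at the moment of the call.
- bot.hand_in(): hands the job in; it is judged then, once.
The state is a dict: "time_s": time; "joint_positions": joint angles; "qvel": joint speeds; "tau": joint torques, N m; "position": TCP position; "tcp_rot": TCP orientation; "force": force on the tool from outside, world axes, zero at the start; "moment": the same for the moment, N m; "opening": opening from 0.0 (shut) to 1.0 (fully open); "grasp_force": force on a finger pad.
Only numpy, scipy, OpenCV 4.12 (cv2) and the standard library are available. Lean on these libraries where they do the work, as an engineer would, in place of code of your own. Each camera call takes 0.05 s, during which the arm holds its last target. There are 200 camera calls.

### The job

Touch a fingertip down on the plain front ledge of the heating bath and feel along it for the hidden release notch, then push the plate inside the notch right down so that the bath's steel cover rises. Finish while still holding the plate down with the cover raised. Grasp nothing, do not lift or prise the cover by hand, and leave the glassware and other loose things where they stand.

Things in the scene. Friction and masses are not known exactly. Their poses are not given: they have to be found in the camera images.
- bath: Laboratory heating bath, white housing, steel tank, fixed to the bench: 260 mm deep (x), 400 wide (y), 120 high. Origin: centre of its underside; z up, +x to its rear, y along its front ledge. The ledge is a level strip, x = -130 to -80 mm, along the whole width, top at z = 120 mm. Behind it, from x = -78 mm, lies the flat steel cover, hinged at the rear, top at z = 126 mm when shut.
- ledge_mid (a point): Point on the ledge's top half-way along it, 17 mm behind its front edge; axes as the bath's. One notch, white like the ledge, open to the top and front, is cut in the front edge: 44 mm along y, 36 mm in x. Its place differs every time and is not reported: its centre is within 58 mm of this point along y, so more than 80 mm away the ledge is always whole.
- release (a joint): How far the spring plate that forms the notch's floor is pushed straight down, m: 0 at rest (its top is 8 mm below the ledge's top), 0.010 at its bottom stop. The plate is 34 (x) by 41 mm (y), centred in the notch, white. Resistance grows from about 5 to 10 N; it springs back when let go.
- cover (a joint): Opening angle of the steel cover, rad: 0 shut, 0.12 when the plate is fully down. A linkage raises it in step with the plate: its front edge, behind the ledge, rises about 25 mm.
- flask: Conical glass flask, 76 mm across, 108 mm high, loose, beside the bath. Origin: centre of its underside. Leave alone.
- amber_bottle: Amber bottle with white cap, 60 mm across, 130 mm high, loose, beside the bath. Origin: centre of its underside. Leave alone.
- jar: White jar, 60 mm across, 75 mm high, loose, beside the bath. Origin: centre of its underside. Leave alone.
- beaker: Open glass beaker, 70 mm across, 90 mm high, loose, beside the bath. Origin: centre of its underside. Leave alone.
- cork_ring: Cork flask ring, 80 mm across, 25 mm high, lying in front of the bath. Origin: centre of its underside. Leave alone.
- spatula: Flat steel laboratory spatula, 155 mm long, 8 to 14 mm wide, 6 mm thick, lying in front of the bath. Origin: underside, at its middle; x along it. Leave alone.
- stopper: Glass stopper, 26 mm across, 36 mm high, standing on one end of the ledge, about 175 mm from its middle. Origin: centre of its underside. Leave alone.
- vial: Small white vial, 22 mm across, 40 mm high, standing on the other end of the ledge, about 175 mm from its middle. Origin: centre of its underside. Leave alone.

How it is judged:
By the outcome, as a careful person would: the job done as asked, in the order asked, and still so for the second after the job is handed in, while the arm keeps its last pose, push and grip.
It also fails if it takes over 45 s, if anything falls off the work surface, if the arm or the gripper's body presses on something with over 40 N, if the wrist force passes 120 N, or if a joint passes its speed limit or range.

## Working session

There is one attempt and no reset: what is moved stays moved. The work goes in short steps, Python scripts to look and compute and a tool call to move; the robot and the scene stay as the last step left them, time stands still between calls to the robot, and variables do not carry over. Pictures are saved under pics/ and viewed, at most 10 in all, crops included, and the job is handed in when it is done.

Besides the shell and the picture viewer there is one more tool, called after "Call:" as name(argument=value, ...) on one line, values as JSON. drive_tool: Moves the arm, as the interface text tells. Its arguments: {"type":"object","properties":{"deltas":{"type":"string"}},"required":["deltas"]}

```bash
mkdir -p pics; python3 - <<'E'
from rig import bot, imaging
import cv2
for n in("scene","side"):
    cv2.imwrite(f"pics/{n}1.png",imaging.capture(n)[...,::-1])
s=bot.read_state();print(s["time_s"],s["position"],s["tcp_rot"],s["force"])
E
```

```text
0.1 [6.24334769e-01 1.48016909e-04 2.21664413e-01] [[ 1.82203610e-05  9.99998130e-01 -1.93381954e-03]
 [ 9.99999934e-01 -1.75165031e-05  3.63989244e-04]
 [ 3.63954690e-04 -1.93382604e-03 -9.99998064e-01]] [-0.2789041   0.48690746  0.57501516]
```

View pics/scene1.png

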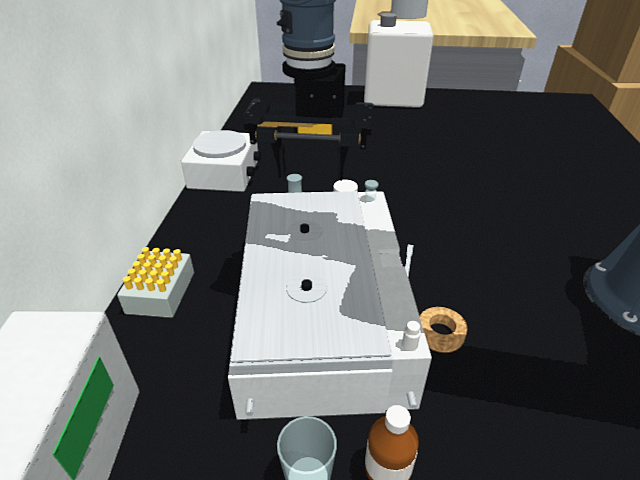

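View pics/side1.png

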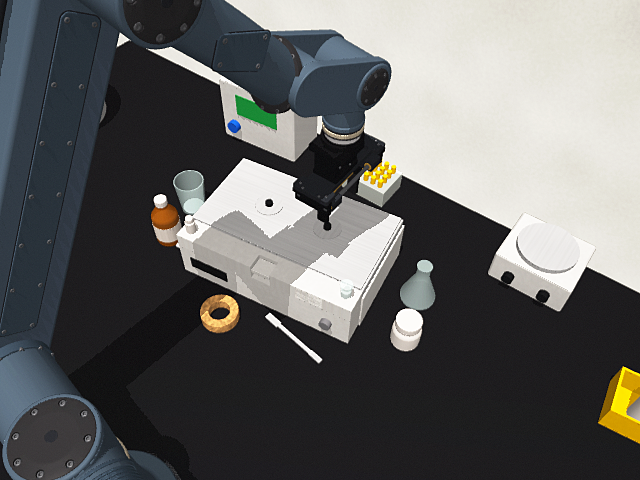

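The pictures show the bath with its ledge facing the robot, the vial at scene (411,335) and the stopper at (371,190). A faint recess may show at side (263,265). Next I'll enlarge the ledge to locate the bath's corners.

```bash
python3 - <<'E'
import cv2
a=cv2.imread("pics/scene1.png")[180:420,225:445]; b=cv2.imread("pics/side1.png")[150:350,160:420]
cv2.imwrite("pics/c1.png",cv2.resize(a,None,fx=2.5,fy=2.5,interpolation=2))
cv2.imwrite("pics/c2.png",cv2.resize(b,None,fx=3,fy=3,interpolation=2))
E
```

```text
(no output)
```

View pics/c1.png

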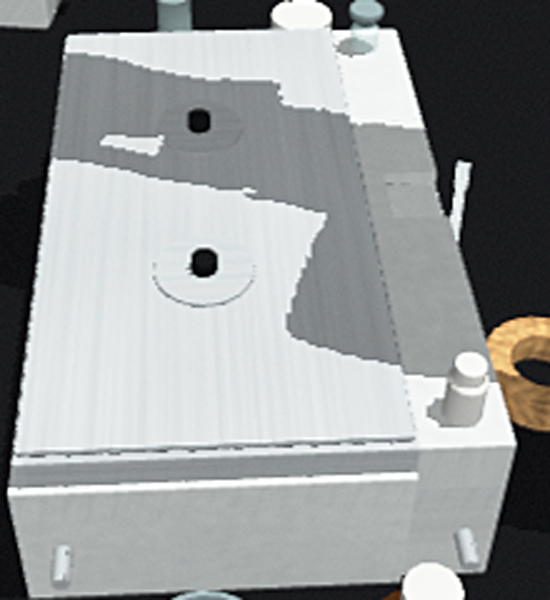

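View pics/c2.png

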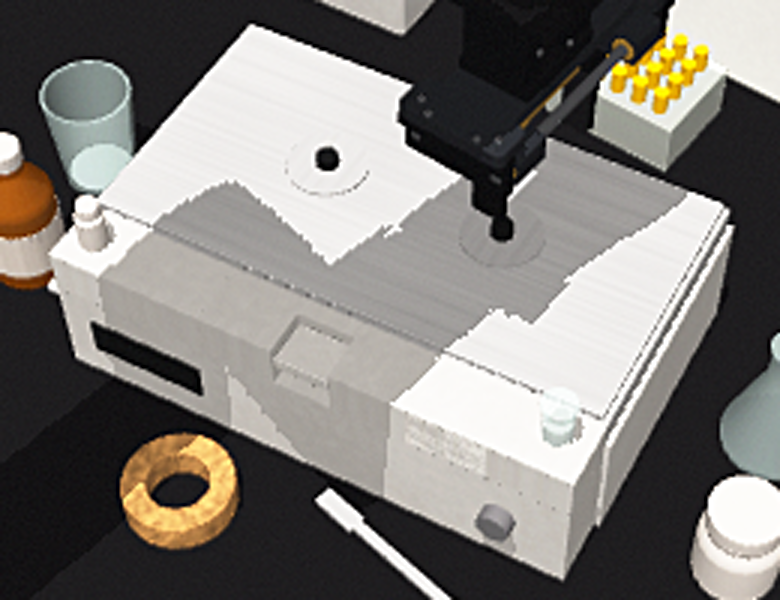

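The crops show the ledge's front corners at scene (430,356) and (384,192), and at side (177,233) and (350,312). The recess is near side (264,266). I'll cast rays from these.

```bash
cat > h.py <<'E'
import numpy as np
from rig import bot, imaging
def ray(n,u,v,z):
    m=imaging.camera_model(n);T=np.array(m["T"]);d=T[:3,:3]@[(u-m["cx"])/m["fx"],(v-m["cy"])/m["fy"],1];o=T[:3,3]
    return o+d*(z-o[2])/d[2]
E
python3 - <<'E'
from h import *
C={}
for n,k,u,v,z in [("scene","L",430.2,356,.12),("scene","R",384.2,192.4,.12),("side","L",176.7,233.3,.12),("side","R",350,312.3,.12),
 ("side","notchbackL",260,255.3,.12),("side","notchbackR",277.3,262.7,.12),("side","plate",264,266.7,.112),("scene","notchc",387,258,.115)]:
    C[n+k]=ray(n,u,v,z);print(n,k,C[n+k].round(4))
L=(C["sceneL"]+C["sideL"])/2;R=(C["sceneR"]+C["sideR"])/2
y=(L-R)[:2];print(np.linalg.norm(y));y/=np.linalg.norm(y);x=np.array([y[1],-y[0]])
mid=((L+R)/2)[:2]+.017*x
print("mid",mid,"x",x,"y",y,"yaw",np.arctan2(x[1],x[0]))
for k in C:print(k,(C[k][:2]-mid)@x,(C[k][:2]-mid)@y)
E
```

```text
scene L [0.4373 0.2676 0.12  ]
scene R [ 0.4945 -0.1209  0.12  ]
side L [0.4397 0.2713 0.12  ]
side R [ 0.4955 -0.1247  0.12  ]
side notchbackL [0.4986 0.0968 0.12  ]
side notchbackR [0.5049 0.0573 0.12  ]
side plate [0.4857 0.0763 0.112 ]
scene notchc [0.4905 0.0718 0.115 ]
0.39630503245632737
mid [0.48356487 0.07575112] x [0.98978187 0.14258981] y [-0.14258981  0.98978187] yaw 0.14307747446468658
sceneL -0.018460619448321412 0.19649110656880772
sceneR -0.017227672938002953 -0.19624033942383637
sideL -0.015539380551678581 0.19981392588751967
sideR -0.016772327061997144 -0.20006469303249097
sidenotchbackL 0.017933143734074366 0.018712164864923733
sidenotchbackR 0.018523128634389586 -0.021307302101968295
sideplate 0.0021716147393076105 0.0002564101097494066
scenenotchc 0.0063136917793580405 -0.004901020582503109
```

Call:
drive_tool(deltas="0 -30 0 0 -0.14; 0 -60 -2 -10 -0.28; 0 -90 -5 -20 -0.42; 0 -120 -7 -30 -0.56; 0 -129 -8 -40 -0.7; 0 -129 -8 -50 -0.84; 0 -129 -8 -60 -0.98; 0 -129 -8 -70 -1.12; 0 -129 -8 -75 -1.26; 0 -129 -8 -80 -1.4; 0 -129 -8 -83 -1.428; 0 -129 -8 -83 -1.428")

```text
time_s: 1.3
position: [0.4956, -0.0079, 0.139]
tcp_rot: [[0.99, 0.144, -0.001], [0.144, -0.99, 0.0], [-0.001, -0.001, -1.0]]
force: [-0.5, 0.1, 0.1]
opening: 0.03
grasp_force: 0.0
```

```bash
python3 - <<'E'
from h import *
import cv2
cv2.imwrite("pics/s2.png",imaging.capture("side")[...,::-1][130:350,130:430])
s=bot.read_state();print(s["time_s"],s["position"],s["tcp_rot"].round(3) if hasattr(s["tcp_rot"],"round") else s["tcp_rot"],s["force"],s["opening"])
E
```

```text
1.35 [ 0.49577779 -0.00792547  0.13932701] [[ 0.989  0.145 -0.001]
 [ 0.145 -0.989  0.   ]
 [-0.001 -0.    -1.   ]] [-0.65661764  0.3976007  -0.34787112] 0.021789293814057826
```

View pics/s2.png

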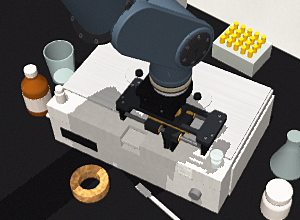

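The closed fingertip is above the ledge, to the right of the notch (crop 135,140) and clear of the stopper. I'll descend gently.

Call:
drive_tool(deltas="0 0 0 -6 0; 0 0 0 -12 0; 0 0 0 -15 0; 0 0 0 -16 0; 0 0 0 -17 0; 0 0 0 -18 0; 0 0 0 -18 0")

```text
time_s: 2.05
position: [0.496, -0.008, 0.1215]
tcp_rot: [[0.99, 0.142, 0.0], [0.142, -0.99, -0.0], [0.0, 0.0, -1.0]]
force: [0.1, 1.0, -0.4]
opening: 0.005
grasp_force: 0.0
```

Call:
drive_tool(deltas="0 0 0 -1 0; 0 0 0 -1.5 0; 0 0 0 -2 0; 0 0 0 -2 0")

```text
time_s: 2.45
position: [0.4962, -0.008, 0.1206]
tcp_rot: [[0.99, 0.142, 0.001], [0.142, -0.99, -0.0], [0.001, 0.0, -1.0]]
force: [-1.4, 0.1, 7.8]
opening: 0.004
grasp_force: 4.0
```

Contact: 7.8 N with z ≈ 0.1205. I'll slide along the ledge towards its middle.

Call:
drive_tool(deltas="0 -0.7 5 0.3 0; 0 -1.4 10 0.3 0; 0 -2.1 15 0.3 0; 0 -2.9 20 0.3 0; 0 -3.6 25 0.3 0; 0 -4.3 30 0.3 0; 0 -5 35 0.3 0; 0 -5.7 40 0.3 0; 0 -5.7 40 0.3 0")

```text
time_s: 3.35
position: [0.4911, 0.0325, 0.1204]
tcp_rot: [[0.99, 0.143, 0.002], [0.143, -0.99, -0.0], [0.002, 0.001, -1.0]]
force: [0.1, -1.0, 6.4]
opening: 0.005
grasp_force: 3.1
```

Call:
drive_tool(deltas="0 -0.6 4 0 0; 0 -1.2 8 0 0; 0 -1.7 12 0 0; 0 -2.3 16 0 0; 0 -2.9 20 0 0; 0 -3.5 24 0 0; 0 -3.5 24 0 0")

```text
time_s: 4.05
position: [0.4876, 0.0563, 0.1203]
tcp_rot: [[0.99, 0.143, 0.002], [0.143, -0.99, -0.001], [0.002, 0.001, -1.0]]
force: [0.7, -1.9, 6.3]
opening: 0.005
grasp_force: 2.9
```

Call:
drive_tool(deltas="0 -0.6 4 0 0; 0 -1.2 8 0 0; 0 -1.2 8 0 0")

```text
time_s: 4.35
position: [0.4843, 0.0651, 0.1193]
tcp_rot: [[0.99, 0.143, -0.002], [0.143, -0.99, 0.001], [-0.002, -0.001, -1.0]]
force: [-0.4, -0.2, -0.2]
opening: 0.005
grasp_force: 0.0
```

The force fell to 0 and the tip dropped about 1 mm, so it is in the notch. I'll lower it a little and feel for the far wall, to centre it.

Call:
drive_tool(deltas="0 -0.4 3 -2 0; 0 -0.6 4 -3 0; 0 -0.6 4 -3 0")

```text
time_s: 4.65
position: [0.4844, 0.0684, 0.1164]
tcp_rot: [[0.99, 0.143, -0.001], [0.143, -0.99, 0.0], [-0.001, -0.0, -1.0]]
force: [0.5, -0.4, 0.5]
opening: 0.007
grasp_force: 0.0
```

Call:
drive_tool(deltas="0 -0.3 2 0 0; 0 -0.6 4 0 0; 0 -0.6 4 0 0")

```text
time_s: 4.95
position: [0.4843, 0.0722, 0.1169]
tcp_rot: [[0.99, 0.142, -0.0], [0.142, -0.99, 0.0], [-0.0, -0.0, -1.0]]
force: [-0.2, -0.3, -0.5]
opening: 0.005
grasp_force: 0.0
```

Call:
drive_tool(deltas="0 0 0 -2 0; 0 0 0 -4 0; 0 0 0 -6 0; 0 0 0 -7 0; 0 0 0 -7 0")

```text
time_s: 5.45
position: [0.4845, 0.072, 0.1103]
tcp_rot: [[0.99, 0.142, 0.0], [0.142, -0.99, -0.0], [0.0, 0.0, -1.0]]
force: [-0.9, -0.0, 6.5]
opening: 0.004
grasp_force: 3.2
```

Call:
drive_tool(deltas="0 0 0 -2 0; 0 0 0 -4 0; 0 0 0 -6 0; 0 0 0 -7.5 0; 0 0 0 -7.5 0")

```text
time_s: 5.95
position: [0.4845, 0.072, 0.103]
tcp_rot: [[0.99, 0.142, 0.0], [0.142, -0.99, -0.0], [0.0, 0.0, -1.0]]
force: [-2.0, -0.3, 8.4]
opening: 0.005
grasp_force: 4.2
```

Plate contact, with the spring force rising as expected. I'll press on to the bottom stop.

Call:
drive_tool(deltas="0 0 0 -1 0; 0 0 0 -2 0; 0 0 0 -3 0; 0 0 0 -3 0; 0 0 0 -3 0")

```text
time_s: 6.45
position: [0.4845, 0.072, 0.1022]
tcp_rot: [[0.99, 0.143, 0.002], [0.143, -0.99, -0.0], [0.002, 0.001, -1.0]]
force: [-5.4, 0.0, 25.6]
opening: 0.007
grasp_force: 12.9
```

```bash
python3 - <<'E'
from h import *
import cv2
cv2.imwrite("pics/s3.png",cv2.resize(imaging.capture("side")[...,::-1][130:350,130:430],None,fx=2.5,fy=2.5))
s=bot.read_state();print(s["time_s"],s["position"],s["force"])
E
```

```text
6.5 [0.48451702 0.07198644 0.10217994] [-4.95993164  0.86233746 25.33232395]
```

View pics/s3.png

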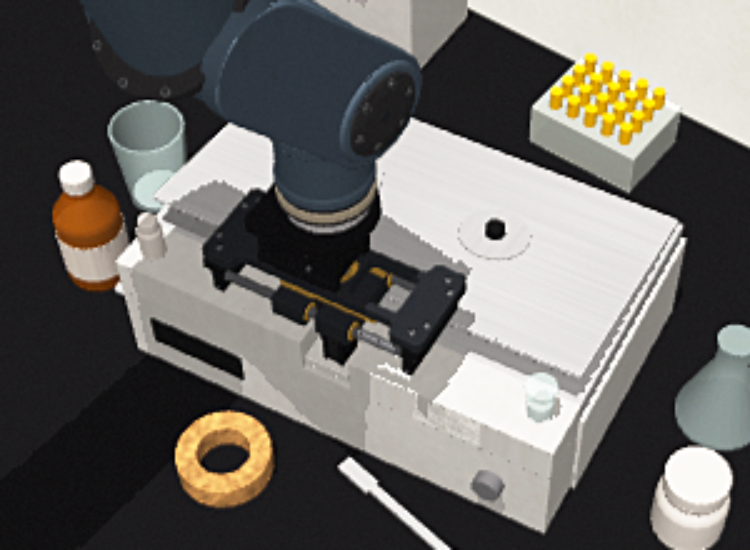

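The tip is in the notch (crop 335,345), and a dark gap shows under the raised cover front at (540,370). The force is 25 N at 18 mm below the ledge, which is the bottom stop. Nothing else has moved.

```bash
python3 -c "
from rig import bot
print(bot.hand_in())"
```

```text
the job is handed in; nothing more can be done
None
```

I felt along the ledge to the notch and handed the job in with the fingertip holding the plate at its bottom stop (about 25 N) and the cover raised; the loose items looked undisturbed in the last picture.

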